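Run a fingertip along the autosampler's snap caps to press them home

TASK

The five vials standing side by side in the autosampler carousel, from the green-capped blank to the fifth white-capped one, have domed snap caps that sit loose. Run a fingertip lightly along that arc of caps in one stroke, starting at the blank, pressing each cap fully home in turn, and do not take the finger away from the row until the last one is down. Do not lift any vial out of its cup, press gently enough for glass, and leave the crimped vials and everything on the bench where they are.

Things in the scene. Friction and masses are not known exactly. Their poses are not given: they have to be found in the camera images.
- autosampler: Autosampler base, fixed: pale grey housing 75 mm high. Origin on the bench under the carousel's axis; the housing spans x -150 to +200 mm, y -172 to +172 mm; z up, -x is the panel side. A sampling-arm column (30 mm wide, its head and tube up to 270 mm above the bench) stands at (168, 112) mm, outside the carousel.
- carousel: Round carousel, 256 mm wide, locked. Origin at its underside's centre, 80 mm above the bench, z up. 16 blue-grey cups (30 mm wide, rims at z 48 mm) in a ring of radius 105 mm, 22.5 deg or 41 mm apart: position 1 on +x, numbers grow anticlockwise from above. 1 to 5 hold the snap-cap vials, 7 and 10 finished, crimped ones, the rest are empty. The hub knob (z 58 mm) is lower than the caps.
- vial1: Glass vial 1 (contents clear), 23 mm wide, 52 mm high without its cap, 38 to 60 g with it, standing loose in cup 1 with about 1 mm play all round. Origin at the centre of its underside, z up; it stands 12 mm above the carousel's origin.
- cap1 (a joint): Travel of the snap cap on vial 1, in m: 0 is loose and standing high, 0.005 is fully home, against a firm stop. It starts between 0 and 0.001. The cap goes straight down under about 4 N and stays where it is left.
- crown1 (a point): Top centre of the GREEN domed snap cap of the blank on vial 1 (first of the arc). The cap is 26 mm wide and 10.5 mm high: a 4.5 mm straight skirt, then a shallow dome rising 6 mm to this point. It moves with the cap: 61.5 mm above the vial's underside when loose (joint 0), 56.5 mm (68.5 mm above the carousel's origin) when fully home.
- vial2: Glass vial 2 (contents yellowish, stronger with each number), 23 mm wide, 52 mm high without its cap, 38 to 60 g with it, standing loose in cup 2 with about 1 mm play all round. Origin at the centre of its underside, z up; it stands 12 mm above the carousel's origin.
- cap2 (a joint): Travel of the snap cap on vial 2, in m: 0 is loose and standing high, 0.005 is fully home, against a firm stop. It starts between 0 and 0.001. The cap goes straight down under about 4 N and stays where it is left.
- crown2 (a point): Top centre of the WHITE domed snap cap on vial 2 (second of the arc). The cap is 26 mm wide and 10.5 mm high: a 4.5 mm straight skirt, then a shallow dome rising 6 mm to this point. It moves with the cap: 61.5 mm above the vial's underside when loose (joint 0), 56.5 mm (68.5 mm above the carousel's origin) when fully home.
- vial3: Glass vial 3 (contents yellowish, stronger with each number), 23 mm wide, 52 mm high without its cap, 38 to 60 g with it, standing loose in cup 3 with about 1 mm play all round. Origin at the centre of its underside, z up; it stands 12 mm above the carousel's origin.
- cap3 (a joint): Travel of the snap cap on vial 3, in m: 0 is loose and standing high, 0.005 is fully home, against a firm stop. It starts between 0 and 0.001. The cap goes straight down under about 4 N and stays where it is left.
- crown3 (a point): Top centre of the WHITE domed snap cap on vial 3 (third of the arc). The cap is 26 mm wide and 10.5 mm high: a 4.5 mm straight skirt, then a shallow dome rising 6 mm to this point. It moves with the cap: 61.5 mm above the vial's underside when loose (joint 0), 56.5 mm (68.5 mm above the carousel's origin) when fully home.
- vial4: Glass vial 4 (contents yellowish, stronger with each number), 23 mm wide, 52 mm high without its cap, 38 to 60 g with it, standing loose in cup 4 with about 1 mm play all round. Origin at the centre of its underside, z up; it stands 12 mm above the carousel's origin.
- cap4 (a joint): Travel of the snap cap on vial 4, in m: 0 is loose and standing high, 0.005 is fully home, against a firm stop. It starts between 0 and 0.001. The cap goes straight down under about 4 N and stays where it is left.
- crown4 (a point): Top centre of the WHITE domed snap cap on vial 4 (fourth of the arc). The cap is 26 mm wide and 10.5 mm high: a 4.5 mm straight skirt, then a shallow dome rising 6 mm to this point. It moves with the cap: 61.5 mm above the vial's underside when loose (joint 0), 56.5 mm (68.5 mm above the carousel's origin) when fully home.
- vial5: Glass vial 5 (contents yellowish, stronger with each number), 23 mm wide, 52 mm high without its cap, 38 to 60 g with it, standing loose in cup 5 with about 1 mm play all round. Origin at the centre of its underside, z up; it stands 12 mm above the carousel's origin.
- cap5 (a joint): Travel of the snap cap on vial 5, in m: 0 is loose and standing high, 0.005 is fully home, against a firm stop. It starts between 0 and 0.001. The cap goes straight down under about 4 N and stays where it is left.
- crown5 (a point): Top centre of the WHITE domed snap cap on vial 5 (fifth of the arc). The cap is 26 mm wide and 10.5 mm high: a 4.5 mm straight skirt, then a shallow dome rising 6 mm to this point. It moves with the cap: 61.5 mm above the vial's underside when loose (joint 0), 56.5 mm (68.5 mm above the carousel's origin) when fully home.
- crimped1: Finished vial with a flat aluminium crimp cap, 23 mm wide, 54 mm high, loose in cup 7 of the carousel. Origin at the centre of its underside. To be left alone.
- crimped2: Finished vial with a flat aluminium crimp cap, 23 mm wide, 54 mm high, loose in cup 10 of the carousel. Origin at the centre of its underside. To be left alone.
- reagent: Bystander: amber glass bottle, 68 mm wide, 165 mm high, on the bench. Origin at the centre of its underside.
- beaker: Bystander: empty glass beaker, 68 mm wide, 85 mm high, on the bench. Origin at the centre of its underside.
- marker: Bystander: black marker pen lying on the bench, 132 mm long, 17 mm thick. Origin under its middle.
- timer: Bystander: white lab timer, 62 x 75 x 22 mm, on the bench. Origin at the centre of its underside.
- cap_tray: Bystander: blue tray of spare caps, 120 x 85 x 30 mm, on the bench. Origin at the centre of its underside.

How it is judged:
By the outcome, as a careful person would: the job done as asked, in the order asked, and still so for the second after the job is handed in, with the robot touching nothing.
It also fails if it takes over 42 s, if anything falls off the work surface, if the arm or the gripper's body presses on something with over 40 N, if the wrist force passes 120 N, or if a joint passes its speed limit or range.

ROBOT

A 6-joint arm with a two-finger parallel gripper is mounted at the origin on the work surface. World frame = base frame: x ahead of the robot, y to its left, z up, the work surface at z = 0. Lengths are in mm, angles in rad, forces in N, time in s.
With the tool pointing down it reaches from about 325 to 900 mm from the base axis. Payload 6.1 kg.
Tool frame: the origin (TCP) lies on the centre line of the jaws, within the pads' length; the fingertips stand r.tip_reach ahead of it and the grasp point (between the pads) lies 6 mm ahead of it (r.tip_reach is the distance from the TCP to the fingertips, in mm); z points along the fingers, y is the line along which they close (so a half turn about z gives the same grasp; the last joint's range is limited). The gripper opens to 87 mm and grips with 3 to 60 N. Pads are 19 mm wide; open, the fingers measure 117 mm over their backs; the gripper's body (75 mm by 190 mm) begins 51 mm behind the grasp point.
Start: joints at [1.1, 0.22, 1.526, -0, 1.395, -0.126], TCP at [211.253, 588.207, 247.538] pointing down, gripper open.
Joint ranges: [-2.98, 2.98], [-0.91, 2.08], [0.09, 2.57], [-1.24, 4.39], [0.2, 2.65], [-2.68, 2.68]. Speed limits (rad/s): [2.57, 2.57, 3.01, 3.14, 3.14, 3.14].

INTERFACE

Orientations are given as a unit quaternion [w, x, y, z].
In Python, from station import r gives the robot as it stands.
- The arm moves only by the tool carry_out, never from a script. Its argument "rows" is one flat list of numbers, 6 for each row, row after row: the shift along the tool's x, y, z in mm, then the turn, a rotation vector about the tool's x, y, z in rad. In form: [dx, dy, dz, rx, ry, rz, dx, dy, dz, rx, ry, rz, ...]. A call has exactly 5 rows; each row shifts and turns the commanded pose from where the row before left it, along the tool's axes as they then stand; what a row does not reach is not made up. A row lasts 1/10 s, in which the tool goes at most 50 mm and 8.59 degrees, less where a joint would pass 70% of its speed; a pose out of reach is approached as far as the arm can. A call is refused whole if a number of a shift passes 50 or a number of a turn 0.15, either way. A call with a gripper value outside its range is refused whole. "fingers" is the finger opening in mm, from 0 to 87, set as the call begins (left out, the last holds). The fingers move at their own pace and stop on an object; "newtons" is the grip in N (left out, the last holds). Time passes only in rows, so rows that do not move let the fingers close, or fill a call up. It gives the time, the measured TCP pose, the force, the opening and the grip force at its end, in the units of the state.
- r.get_state(): the state, without advancing time (a new reading comes with each control period).
- r.capture(name): name is "side" or "top"; returns (picture, depth): 384x512x3 uint8, blue, green, red; 384x512 float32, mm along the optical axis (not along the pixel's ray), 0 where there is no reading.
- r.camera_info(name): a dict with "mtx" (3x3 intrinsics, pixels), "dist_coeffs" ([k1, k2, p1, p2, k3] as OpenCV has them; the pictures are not rectified), "pose" (4x4, takes a point from camera to world coordinates). Camera axes: x right, y up, looking along -z (the intrinsics and any distortion apply to the point x, -y, -z); pixel columns grow to the right and rows downward; lengths in mm; the calibration is good to about 2 mm. A picture is of the moment at which its call begins. camera_info takes no time and is no camera call.
- r.sign_off(): hands the job in; it is judged then, once.
The state is a dict: "time_s": time; "joint_positions": joint angles; "qd": joint speeds; "tau": joint torques, N m; "position": TCP position; "ee_rot": TCP orientation; "force": force on the tool from outside, world axes, zero at the start; "wrist_torque": the same for the moment, N m; "width": opening from 0.0 (shut) to 1.0 (fully open); "grip_force": force on a finger pad.
Only numpy, scipy, OpenCV 4.12 (cv2) and the standard library are available. Lean on these libraries where they do the work, as an engineer would, in place of code of your own. Each camera call takes 0.05 s, during which the arm holds its last target. There are 200 camera calls.

## Working session

There is one attempt and no reset: what is moved stays moved. The work goes in short steps, Python scripts to look and compute and a tool call to move; the robot and the scene stay as the last step left them, time stands still between calls to the robot, and variables do not carry over. Pictures are saved under pics/ and viewed, at most 10 in all, crops included, and the job is handed in when it is done.

Besides the shell and the picture viewer there is one more tool, called by a JSON object that holds its "fn" and its "kwargs". carry_out: Moves the arm, as the interface text tells. Its arguments: {"type":"object","properties":{"rows":{"type":"array"},"fingers":{"type":"number"},"newtons":{"type":"number"}},"required":["rows"]}

```bash
ls; mkdir -p pics
python3 - <<'E'
from station import r
import cv2,numpy as np
print(r.tip_reach, r.get_state())
for n in("side","top"):
    p,d=r.capture(n); cv2.imwrite(f"pics/{n}0.png",p); np.save(f"{n}0.npy",d)
    i=r.camera_info(n); print(n,i)
E
```

```text
pics
25.0 {'time_s': 0.0, 'joint_positions': array([ 1.09990144e+00,  2.21190565e-01,  1.52760561e+00,  9.91791445e-06,
        1.39468804e+00, -1.26107328e-01]), 'qd': array([ 0.00171079,  0.0001977 ,  0.00212793, -0.00215558, -0.0007473 ,
        0.00105127]), 'tau': array([ 4.12130976e-04, -4.94586468e+01, -3.87389016e+01,  7.00937840e-02,
        5.68235165e-02, -1.32706687e-04]), 'position': array([210.99491886, 587.70843915, 246.46214648]), 'ee_rot': array([-2.82807839e-04,  1.71541921e-01,  9.85176367e-01, -9.02519804e-04]), 'force': array([ 0.87419897,  0.8465651 , -0.38814355]), 'wrist_torque': array([ 0.03559023, -0.03147859, -0.00828598]), 'grip_force': 0.0, 'width': 1.0011580021609816}
side {'mtx': array([[422.01666824,   0.        , 255.15406065],
       [  0.        , 422.01666824, 200.63279194],
       [  0.        ,   0.        ,   1.        ]]), 'dist_coeffs': array([-0.12115775,  0.        ,  0.        ,  0.        ,  0.        ]), 'pose': array([[ 9.55150068e-01,  2.34909372e-01, -1.80294025e-01,
         2.74250770e+02],
       [-2.95909375e-01,  7.34083452e-01, -6.11194835e-01,
        -7.32703977e+02],
       [-1.12245342e-02,  6.37133481e-01,  7.70671745e-01,
         1.05774769e+03],
       [ 0.00000000e+00,  0.00000000e+00,  0.00000000e+00,
         1.00000000e+00]])}
top {'mtx': array([[349.98134664,   0.        , 251.86115644],
       [  0.        , 349.98134664, 191.00433288],
       [  0.        ,   0.        ,   1.        ]]), 'dist_coeffs': array([-0.09933559,  0.        ,  0.        ,  0.        ,  0.        ]), 'pose': array([[ 1.76472920e-02,  9.92267299e-01, -1.22858372e-01,
         3.48305929e+02],
       [-9.99836325e-01,  1.70234408e-02, -6.12575213e-03,
         1.50893138e+01],
       [-3.98691129e-03,  1.22946367e-01,  9.92405308e-01,
         1.27927164e+03],
       [ 0.00000000e+00,  0.00000000e+00,  0.00000000e+00,
         1.00000000e+00]])}
```

View pics/top0.png

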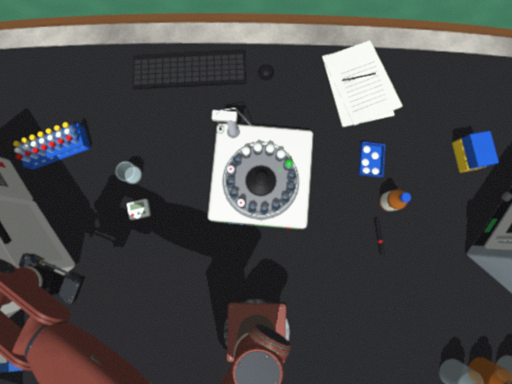

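View pics/side0.png

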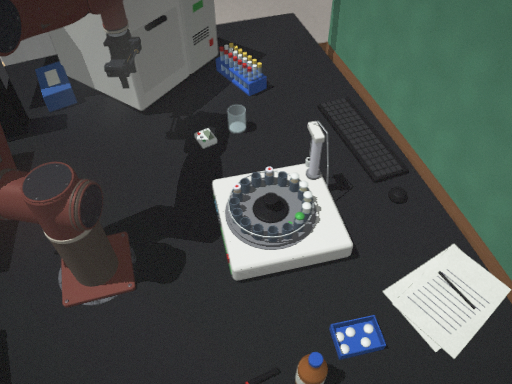

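The top view shows the green cap at about (288,163) and the white caps at (281,152), (270,148), (258,147) and (247,151). The column is at the upper left, near (231,128). The side view shows the green cap at (299,216), with the white caps running up from it toward the column. Next I'll measure the caps using colour masks with ray casting, and use depth for the column.

```bash
cat > h.py <<'E'
import cv2,numpy as np
from station import r
def rays(n,uv):
    i=r.camera_info(n); u=cv2.undistortPoints(np.array(uv,float).reshape(-1,1,2),i["mtx"],i["dist_coeffs"]).reshape(-1,2)
    d=np.c_[u[:,0],-u[:,1],-np.ones(len(u))]
    return i["pose"][:3,3], d@i["pose"][:3,:3].T
def plane(n,uv,z):
    o,d=rays(n,uv); return o+d*((z-o[2])/d[:,2])[:,None]
def cloud(n,dep):
    v,u=np.nonzero(dep); o,d=rays(n,np.c_[u,v]); return np.c_[u,v],o+d*dep[v,u][:,None]
E
python3 - <<'E'
from h import *
from scipy.optimize import least_squares
for n in("top","side"):
    im=cv2.imread(f"pics/{n}0.png"); dep=np.load(f"{n}0.npy"); uv,P=cloud(n,dep)
    hsv=cv2.cvtColor(im,cv2.COLOR_BGR2HSV)
    g=cv2.inRange(hsv,(45,100,60),(75,255,255))
    w=cv2.inRange(hsv,(0,0,150),(180,50,255))
    roi=np.zeros_like(g)
    # pixels whose 3D height is that of caps
    m=(P[:,2]>137)&(P[:,2]<160)&(abs(P[:,0]-470)<170)&(abs(P[:,1])<170)
    roi[uv[m,1],uv[m,0]]=255
    for nm,mk in(("g",g),("w",w)):
        k=cv2.bitwise_and(mk,roi) 
        N,L,S,C=cv2.connectedComponentsWithStats(k,connectivity=4)
        for j in range(1,N):
            if S[j,4]>=8:
                s=L[uv[:,1],uv[:,0]]==j
                print(n,nm,S[j,4],C[j].round(1),"plane149",plane(n,[C[j]],149)[0].round(1),"cloud",P[s].mean(0).round(1),"zmax",P[s,2].max().round(1))
    m=(P[:,2]>175)&(P[:,2]<290)&(abs(P[:,0]-500)<250)&(abs(P[:,1]-60)<170)
    print("col",n,m.sum(),P[m].min(0).round(0),P[m].max(0).round(0),np.median(P[m],0).round(0))
    # flat housing top
    m=(abs(P[:,2]-75)<4)&(abs(P[:,0]-470)<260)&(abs(P[:,1])<260)
    rc=cv2.minAreaRect(P[m][:,:2].astype(np.float32)); print("housing",n,m.sum(),rc, np.median(P[m,2]))
    c=im[90:240,190:340] if n=="top" else im[110:290,200:360]
    cv2.imwrite(f"pics/{n}c.png",cv2.resize(c,None,fx=3.3,fy=3.3,interpolation=cv2.INTER_CUBIC))
E
```

```text
top g 44 [288.4 162.9] plane149 [583.5 -96.4 149. ] cloud [583.4 -96.4 149.4] zmax 153.7
top w 32 [257.1 147.9] plane149 [632.1   7.3 149. ] cloud [632.2   7.3 148.7] zmax 156.8
top w 39 [269.4 148.5] plane149 [631.  -33.6 149. ] cloud [630.6 -33.5 150.4] zmax 156.0
top w 49 [245.3 150.6] plane149 [622.5  46.  149. ] cloud [622.7  46.1 148.5] zmax 154.2
top w 49 [280.3 153.6] plane149 [614.4 -69.7 149. ] cloud [614.4 -69.7 149. ] zmax 154.8
top w 35 [229.8 169.3] plane149 [558.8  95.7 149. ] cloud [559.6  96.  145. ] zmax 151.0
top w 33 [240.3 202.7] plane149 [449.3  59.  149. ] cloud [449.7  59.1 144.7] zmax 149.1
col top 333 [692.  58. 176.] [731. 149. 269.] [706. 105. 247.]
housing top 4071 ((558.593994140625, -7.29278564453125), (339.501708984375, 341.9461975097656), 86.0318603515625) 74.36023463346896
side g 61 [299.6 215.6] plane149 [586.  -99.2 149. ] cloud [585.7 -99.9 150.1] zmax 155.7
side w 30 [268.8 169.3] plane149 [561.4  91.1 149. ] cloud [562.5  94.3 145.5] zmax 151.2
side w 53 [294.8 175.6] plane149 [626.   43.5 149. ] cloud [625.9  43.4 149.1] zmax 154.0
side w 35 [302.3 184.3] plane149 [634.7   4.9 149. ] cloud [634.3   4.2 149.9] zmax 155.3
side w 33 [236.7 186.2] plane149 [452.2  55.7 149. ] cloud [452.7  58.  146.5] zmax 152.0
side w 42 [306.8 194.8] plane149 [632.2 -36.2 149. ] cloud [632.  -36.6 149.5] zmax 154.7
side w 57 [306.1 205.5] plane149 [616.  -71.7 149. ] cloud [615.8 -72.2 149.7] zmax 156.1
col side 419 [693.  59. 175.] [734. 150. 269.] [707.  90. 243.]
housing side 4595 ((558.79638671875, -8.700241088867188), (344.0297546386719, 343.5515441894531), 86.39034271240234) 75.25331270983554
```

View pics/topc.png

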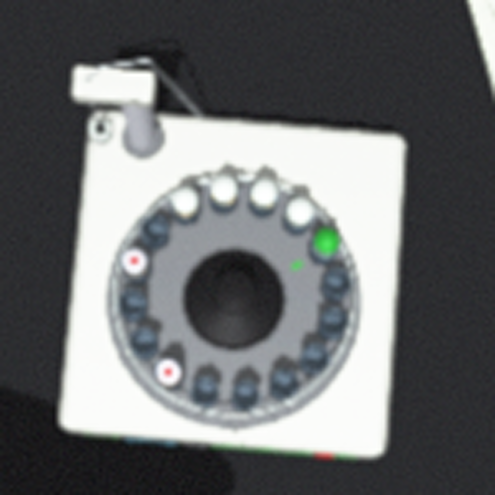

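The crop shows the five caps along the top of the ring, crimped vials at cups 7 and 10, and the column and head well outside the ring. Next I'll fit the ring and plan the stroke.

```bash
cat >> h.py <<'E'
from scipy.spatial.transform import Rotation as R
from scipy.optimize import least_squares
T=np.array([[583.4,-96.4],[614.4,-69.7],[630.8,-33.6],[632.1,7.3],[622.6,46]]); S=np.array([[585.8,-99.6],[615.9,-72],[632.1,-36.4],[634.5,4.6],[626,43.5]])
A=(T+S)/2
def ring(p): k=p[2]+np.arange(5)*np.pi/8; return p[:2]+105*np.c_[np.cos(k),np.sin(k)]
f=least_squares(lambda p:(ring(p)-A).ravel(),[533,-10,-1.0]); C=f.x[:2]; PH=f.x[2]
TILT=0.12; LEN=15.
def pose(phi,s,ztrail):
    """tip pose: crown at ring angle phi sits s mm ahead of the trailing bottom edge at height ztrail"""
    th=phi; t=np.array([-np.sin(th),np.cos(th),0]); Z=np.array([0,0,1.]); rad=np.array([np.cos(th),np.sin(th),0])
    y=np.cos(TILT)*t+np.sin(TILT)*Z; z=-np.cos(TILT)*Z+np.sin(TILT)*t; x=np.cross(y,z)
    crown=np.r_[C,0]+105*rad
    tip=crown-s*t+np.array([0,0,ztrail])+LEN*y
    return tip-25*z, R.from_matrix(np.c_[x,y,z])
def now():
    s=r.get_state(); q=s["ee_rot"]; return s["position"],R.from_quat([q[1],q[2],q[3],q[0]]),s
def delta(P,Q):
    p,q,s=now(); return q.inv().apply(P-p),(q.inv()*Q).as_rotvec()
E
python3 - <<'E'
from h import *
print(f.x,(ring(f.x)-A).round(1).tolist())
P,Q=pose(PH,5,185); print(P,Q.as_matrix().round(3).tolist(),delta(P,Q))
# circular body step
P0,Q0=pose(0.3,5,149);
for dphi in(0.03,0.02):
  P1,Q1=pose(0.3+dphi,5,149); print(dphi,Q0.inv().apply(P1-P0),(Q0.inv()*Q1).as_rotvec())
E
```

```text
[531.36199566  -7.265712    -1.04950724] [[-0.9, -0.3], [-0.6, -0.5], [1.3, 0.3], [2.2, 0.2], [-1.9, 0.3]]
[589.63477155 -94.88354276 211.61589901] [[-0.498, 0.861, 0.104], [0.867, 0.494, 0.06], [-0.0, 0.12, -0.993]] (array([-587.08511233, -514.38949613,   35.67430408]), array([-0.116755  , -0.04189799,  0.70383586]))
0.03 [0.25419514 3.12379598 0.37666525] [-1.30109140e-17  3.59136622e-03 -2.97842591e-02]
0.02 [0.15897659 2.08338925 0.25121369] [-1.30106429e-18  2.39424415e-03 -1.98561727e-02]
```

{"fn": "carry_out", "kwargs": {"rows": [-10,-9,0,0,0,0,-20,-17,0,0,0,0,-30,-26,0,0,0,0,-30,-26,0,0,0,0,-30,-26,0,0,0,0], "fingers": 0, "newtons": 40}}

```text
time_s: 0.6
position: [289.6, 447.6, 247.2]
ee_rot: [0.0, 0.171, 0.985, -0.0]
force: [0.8, -0.0, -0.4]
width: 0.629
grip_force: 0.0
```

{"fn": "carry_out", "kwargs": {"rows": [-30,-26,0,0,0,0,-30,-26,0,0,0,0,-30,-26,0,0,0,0,-30,-26,0,0,0,0,-30,-26,0,0,0,0]}}

```text
time_s: 1.1
position: [386.5, 274.4, 247.4]
ee_rot: [0.0, 0.172, 0.985, -0.0]
force: [0.8, 0.0, -0.4]
width: 0.173
grip_force: 0.0
```

{"fn": "carry_out", "kwargs": {"rows": [-30,-26,0,0,0,0,-30,-26,0,0,0,0,-30,-26,0,0,0,0,-30,-26,0,0,0,0,-30,-26,0,0,0,0]}}

```text
time_s: 1.6
position: [483.5, 101.4, 247.4]
ee_rot: [0.0, 0.172, 0.985, -0.0]
force: [1.0, -0.1, -0.5]
width: 0.003
grip_force: 0.0
```

{"fn": "carry_out", "kwargs": {"rows": [-30,-26,0,0,0,0.12,-30,-26,0,0,0,0.12,-20,-17,0,0,0,0.12,-10,-9,0,0,0,0.12,0,0,0,0,0,0.12]}}

```text
time_s: 2.1
position: [526.7, -8.9, 247.1]
ee_rot: [-0.0, 0.459, 0.889, -0.001]
force: [-0.4, 0.8, -0.2]
width: 0.001
grip_force: 0.0
```

Run:
```python
from h import *
print(now()); P,Q=pose(PH,4,165); print(P,delta(P,Q))
```

```text
(array([526.74801617,  -8.93184073, 247.10308954]), Rotation.from_matrix(array([[-5.79395551e-01,  8.15046050e-01, -8.55443524e-04],
                            [ 8.15046492e-01,  5.79395093e-01, -7.35804401e-04],
                            [-1.04074690e-04, -1.12354804e-03, -9.99999363e-01]])), {'time_s': 2.1, 'joint_positions': array([-1.66181299e-01, -1.42385793e-02,  1.78071894e+00, -8.83918926e-04,
        1.37583431e+00, -7.83996572e-01]), 'qd': array([ 0.0308966 , -0.0090935 ,  0.00941536,  0.01496441,  0.00625368,
        1.21104455]), 'tau': array([-1.21532366e+00, -3.75081968e+01, -3.87871099e+01, -1.86526403e-01,
        8.00301932e-03, -1.83366280e+00]), 'position': array([526.74801617,  -8.93184073, 247.10308954]), 'ee_rot': array([-2.11379469e-04,  4.58587156e-01,  8.88649257e-01, -5.23083890e-04]), 'force': array([-0.44414223,  0.77749205, -0.24245814]), 'wrist_torque': array([-0.06040201,  0.02990237, -0.04318932]), 'grip_force': 0.0, 'width': 0.0009710532780048376})
[590.50194948 -94.38554434 191.61589901] (array([-106.58171189,    2.51327751,   55.49549454]), array([-0.12102408, -0.0056438 ,  0.09659221]))
```

{"fn": "carry_out", "kwargs": {"rows": [-20,0,0,0,0,0.02,-30,0,0,0,0,0.02,-30,0,5,0,0,0,-20,1,10,0,0,0,-7,1,15,0,0,0]}}

```text
time_s: 2.6
position: [590.5, -96.2, 217.7]
ee_rot: [0.001, 0.473, 0.881, -0.0]
force: [0.5, -0.2, 0.2]
width: 0.002
grip_force: 0.0
```

{"fn": "carry_out", "kwargs": {"rows": [0,0,10,-0.06,0,0,0,0,0,-0.06,0,0,0,0,0,0,0,0,0,0,0,0,0,0,0,0,0,0,0,0]}}

```text
time_s: 3.1
position: [589.4, -93.3, 207.9]
ee_rot: [0.028, 0.472, 0.88, 0.052]
force: [0.0, 0.3, 0.4]
width: 0.007
grip_force: 0.0
```

Run:
```python
from h import *
p,q,s=now(); print(p,s["force"],s["joint_positions"]); P,Q=pose(PH,4,165); print(delta(P,Q))
for n in("top","side"):
    im,d=r.capture(n); np.save(n+"1.npy",d); uv,X=cloud(n,d)
    c=im[110:220,220:330] if n=="top" else im[130:260,230:370]
    cv2.imwrite(f"pics/{n}1.png",cv2.resize(c,None,fx=4,fy=4,interpolation=cv2.INTER_CUBIC))
```

```text
[589.40163423 -93.26935981 207.85129074] [0.00594455 0.29961419 0.4205797 ] [-0.34019039  0.12163216  1.71880465  0.10082384  1.23043119 -0.95738049]
(array([-1.52901858, -1.63717691, 16.15630713]), array([-0.00062919, -0.00723252,  0.0651485 ]))
```

View pics/side1.png

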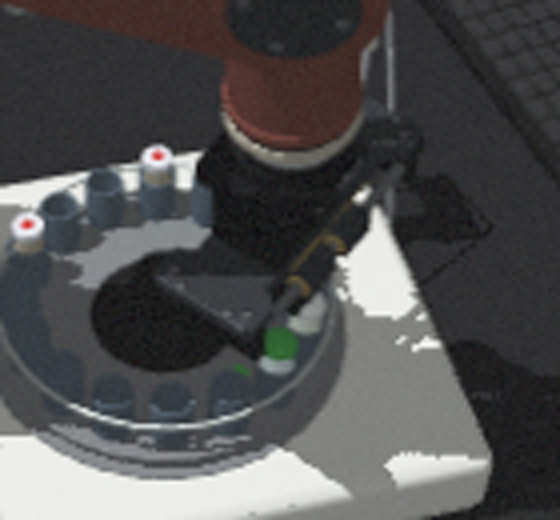

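The side view shows the gripper over the arc with the green cap just visible at (280,345) in the crop. I'll use the depth cloud to confirm where the fingertips are.

Run:
```python
from h import *
p,q,s=now()
tip=p+q.apply([0,0,25]); print("tip",tip,"crown",pose(PH,4,165)[0]+pose(PH,4,165)[1].apply([0,0,25]))
for n in("side",):
    uv,X=cloud(n,np.load(n+"1.npy"))
    L=q.inv().apply(X-p)
    m=(L[:,2]>-60)&(L[:,2]<28)&(abs(L[:,0])<60)&(abs(L[:,1])<110)
    for a in range(-60,30,8):
        k=m&(L[:,2]>=a)&(L[:,2]<a+8)
        if k.sum(): print(a,k.sum(),L[k].min(0).round(0),L[k].max(0).round(0))
```

```text
tip [592.05626827 -91.46960432 183.06591411] crown [593.09724411 -92.89513209 166.79568311]
-60 95 [-41. -85. -60.] [ 31.  86. -52.]
-52 57 [-39. -86. -52.] [ 33.  83. -44.]
-20 1 [ -6. -11. -12.] [ -6. -11. -12.]
-12 3 [ -4. -10.  -8.] [ 1. -9. -4.]
-4 1 [-1. -8. -1.] [-1. -8. -1.]
4 7 [-13.  -8.   4.] [ 3. -3. 10.]
12 9 [-13.  -8.  13.] [ 8.  5. 19.]
20 7 [-13.  -7.  20.] [-6. 13. 26.]
```

View pics/top1.png

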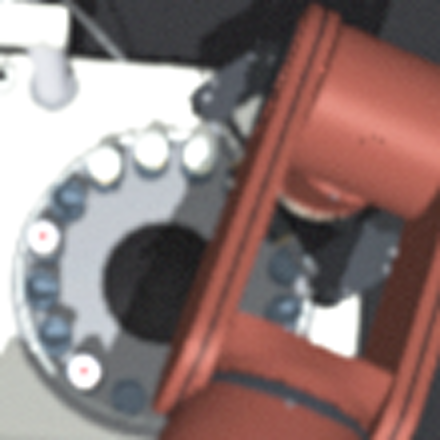

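The depth cloud puts the fingertips about where expected, offset roughly 2.5 mm in the side camera, so the top view is the better guide. The closed tip looks shorter than 30 mm, about 20 mm long. I'll steepen the tilt to 0.19 and come down over the blank.

```bash
sed -i 's/^TILT=.*/TILT=0.19; LEN=10.; C=np.array([530.8,-6.0])/' h.py
python3 - <<'E'
from h import *
P,Q=pose(PH,4,157); print(P,delta(P,Q))
P0,Q0=pose(0.3,4,149)
P1,Q1=pose(0.3+np.pi/8/10,4,149); print(Q0.inv().apply(P1-P0),(Q0.inv()*Q1).as_rotvec())
E
```

```text
[584.04248967 -96.50659727 183.43869483] (array([ 0.24470927, -9.34981455, 23.49933479]), array([-0.07020239, -0.00954702,  0.06505226]))
[0.12408085 4.04726535 0.77836941] [ 5.46473008e-17  7.41647146e-03 -3.85632161e-02]
```

{"fn": "carry_out", "kwargs": {"rows": [0,-2,3,-0.02,0,0.02,0,-3,5,-0.03,-0.005,0.025,0,-3,7,-0.02,-0.005,0.02,0,0,6,0,0,0,0,0,0,0,0,0]}}

```text
time_s: 3.7
position: [584.7, -95.6, 184.5]
ee_rot: [0.047, 0.499, 0.861, 0.082]
force: [0.5, 0.2, 0.3]
width: 0.003
grip_force: 0.0
```

Run:
```python
from h import *
p,q,s=now();print(p,s["force"],s["time_s"])
P,Q=pose(PH,4,148.5); print(P,delta(P,Q)); print("world down in tool",q.inv().apply([0,0,-1]))
```

```text
[584.72136164 -95.61317719 184.51622757] [0.50550541 0.1916635  0.29113926] 3.7
[584.04248967 -96.50659727 174.93869483] (array([-0.45327137, -2.81053637,  9.21323126]), array([-0.00137535, -0.00137506, -0.00139425]))
world down in tool [-0.00161287 -0.18750699  0.98226194]
```

{"fn": "carry_out", "kwargs": {"rows": [-0.4,-1.2,1,0,0,0,0,-0.2,1,0,0,0,0,-0.2,1,0,0,0,0,-0.2,1,0,0,0,0,-0.2,1,0,0,0]}}

```text
time_s: 4.2
position: [584.8, -96.7, 180.4]
ee_rot: [0.048, 0.499, 0.861, 0.082]
force: [0.3, -0.1, 0.4]
width: 0.005
grip_force: 0.0
```

{"fn": "carry_out", "kwargs": {"rows": [0,-0.1,0.5,0,0,0,0,-0.1,0.5,0,0,0,0,-0.1,0.5,0,0,0,0,0,0,0,0,0,0,0,0,0,0,0]}}

```text
time_s: 4.7
position: [584.7, -96.7, 178.9]
ee_rot: [0.048, 0.499, 0.861, 0.082]
force: [-0.3, -0.9, -0.0]
width: 0.004
grip_force: 0.0
```

{"fn": "carry_out", "kwargs": {"rows": [0,-0.1,0.5,0,0,0,0,-0.1,0.5,0,0,0,0,-0.1,0.5,0,0,0,0,0,0,0,0,0,0,0,0,0,0,0]}}

```text
time_s: 5.2
position: [584.9, -96.8, 177.7]
ee_rot: [0.048, 0.499, 0.861, 0.082]
force: [-0.3, 0.5, 3.9]
width: 0.005
grip_force: 2.0
```

{"fn": "carry_out", "kwargs": {"rows": [0,-0.1,0.5,0,0,0,0,-0.1,0.5,0,0,0,0,0,0,0,0,0,0,0,0,0,0,0,0,0,0,0,0,0]}}

```text
time_s: 5.7
position: [584.6, -96.8, 176.2]
ee_rot: [0.047, 0.499, 0.861, 0.082]
force: [1.2, 0.6, 4.4]
width: 0.002
grip_force: 1.7
```

{"fn": "carry_out", "kwargs": {"rows": [0,-0.1,0.5,0,0,0,0,-0.1,0.5,0,0,0,0,0,0,0,0,0,0,0,0,0,0,0,0,0,0,0,0,0]}}

```text
time_s: 6.2
position: [584.6, -96.8, 175.2]
ee_rot: [0.047, 0.499, 0.861, 0.082]
force: [0.3, -0.4, 3.7]
width: 0.004
grip_force: 1.6
```

{"fn": "carry_out", "kwargs": {"rows": [0,-0.1,0.5,0,0,0,0,0,0,0,0,0,0,0,0,0,0,0,0,0,0,0,0,0,0,0,0,0,0,0]}}

```text
time_s: 6.7
position: [584.6, -96.7, 174.7]
ee_rot: [0.047, 0.499, 0.861, 0.082]
force: [0.9, 0.7, 3.3]
width: 0.003
grip_force: 1.7
```

{"fn": "carry_out", "kwargs": {"rows": [0,-0.1,0.4,0,0,0,0,0,0,0,0,0,0,0,0,0,0,0,0,0,0,0,0,0,0,0,0,0,0,0]}}

```text
time_s: 7.2
position: [584.6, -96.8, 174.3]
ee_rot: [0.047, 0.499, 0.861, 0.082]
force: [-0.2, 0.8, 3.8]
width: 0.007
grip_force: 1.8
```

{"fn": "carry_out", "kwargs": {"rows": [0,-0.1,0.3,0,0,0,0,0,0,0,0,0,0,0,0,0,0,0,0,0,0,0,0,0,0,0,0,0,0,0]}}

```text
time_s: 7.7
position: [584.6, -96.8, 174.0]
ee_rot: [0.047, 0.499, 0.861, 0.082]
force: [0.6, -0.0, 3.3]
width: 0.002
grip_force: 1.8
```

{"fn": "carry_out", "kwargs": {"rows": [0,-0.1,0.3,0,0,0,0,0,0,0,0,0,0,0,0,0,0,0,0,0,0,0,0,0,0,0,0,0,0,0]}}

```text
time_s: 8.2
position: [584.6, -96.8, 173.8]
ee_rot: [0.048, 0.499, 0.861, 0.082]
force: [0.0, 0.2, 5.6]
width: 0.006
grip_force: 2.3
```

{"fn": "carry_out", "kwargs": {"rows": [0,0.5,0,0,0,-0.005,0,0.5,0,0,0,-0.005,0,0,0,0,0,0,0,0,0,0,0,0,0,0,0,0,0,0]}}

```text
time_s: 8.7
position: [585.3, -96.3, 173.9]
ee_rot: [0.048, 0.495, 0.864, 0.082]
force: [-1.2, -0.6, 3.5]
width: -0.002
grip_force: 2.4
```

{"fn": "carry_out", "kwargs": {"rows": [0,0.5,0,0,0.001,-0.005,0,0.5,0,0,0.001,-0.005,0,0,0,0,0,0,0,0,0,0,0,0,0,0,0,0,0,0]}}

```text
time_s: 9.2
position: [586.2, -95.8, 174.0]
ee_rot: [0.047, 0.491, 0.866, 0.082]
force: [-1.2, -0.9, 5.2]
width: 0.007
grip_force: 2.3
```

{"fn": "carry_out", "kwargs": {"rows": [0,0.5,0,0,0.001,-0.005,0,0.5,0,0,0.001,-0.005,0,0,0,0,0,0,0,0,0,0,0,0,0,0,0,0,0,0]}}

```text
time_s: 9.7
position: [586.8, -95.4, 174.1]
ee_rot: [0.047, 0.486, 0.869, 0.082]
force: [-4.0, -1.0, 3.4]
width: 0.003
grip_force: 2.4
```

{"fn": "carry_out", "kwargs": {"rows": [0,0.5,0,0,0.001,-0.005,0,0.5,0,0,0.001,-0.005,0,0.5,0,0,0.001,-0.005,0,0,0,0,0,0,0,0,0,0,0,0]}}

```text
time_s: 10.2
position: [588.5, -94.2, 174.4]
ee_rot: [0.046, 0.479, 0.872, 0.083]
force: [-0.2, -0.6, 2.2]
width: 0.002
grip_force: 0.7
```

{"fn": "carry_out", "kwargs": {"rows": [0,0.5,0,0,0.001,-0.005,0,0.5,0,0,0.001,-0.005,0,0.5,0,0,0.001,-0.005,0,0,0,0,0,0,0,0,0,0,0,0]}}

```text
time_s: 10.7
position: [589.5, -93.7, 174.6]
ee_rot: [0.045, 0.473, 0.876, 0.083]
force: [-0.0, -0.5, 0.4]
width: 0.004
grip_force: 0.0
```

Run:
```python
from h import *
p,q,s=now();print(p,s["force"],s["time_s"])
for ph in (0,2.25,4.5): 
  P,Q=pose(PH+np.radians(ph),4,147.4); print(ph,P,delta(P,Q))
```

```text
[589.48220709 -93.65053502 174.64555951] [-0.02542592 -0.54492705  0.36656635] 10.7
0 [584.04248967 -96.50659727 173.83869483] (array([ 0.59864118, -6.15709989, -0.36110596]), array([-0.00029085, -0.01024396,  0.05876653]))
2.25 [587.55471398 -94.34652963 173.83869483] (array([ 0.47682915, -2.10954157,  0.41609753]), array([-0.00031115, -0.00283342,  0.02020217]))
4.5 [590.97942663 -92.05023804 173.83869483] (array([0.51692034, 1.93962419, 1.19343987]), array([-0.00033137,  0.00457685, -0.01836223]))
```

{"fn": "carry_out", "kwargs": {"rows": [0,-1,0,0,0,0.01,0,-1,0,0,0,0.01,0,-1,0,0,-0.003,0.01,0,0,0.1,0,-0.003,0,0,0,0,0,0,0]}}

```text
time_s: 11.2
position: [587.2, -95.3, 174.4]
ee_rot: [0.047, 0.486, 0.869, 0.082]
force: [0.5, -0.7, 1.0]
width: 0.006
grip_force: 0.5
```

{"fn": "carry_out", "kwargs": {"rows": [0,0,0.2,0,0,0,0,0,0,0,0,0,0,0,0,0,0,0,0,0,0,0,0,0,0,0,0,0,0,0]}}

```text
time_s: 11.7
position: [587.3, -95.3, 174.2]
ee_rot: [0.047, 0.486, 0.869, 0.082]
force: [0.5, 0.5, 2.1]
width: 0.003
grip_force: 1.2
```

{"fn": "carry_out", "kwargs": {"rows": [0,0,0.2,0,0,0,0,0,0,0,0,0,0,0,0,0,0,0,0,0,0,0,0,0,0,0,0,0,0,0]}}

```text
time_s: 12.2
position: [587.3, -95.3, 174.0]
ee_rot: [0.047, 0.486, 0.869, 0.082]
force: [-0.6, 0.0, 4.7]
width: 0.005
grip_force: 2.1
```

{"fn": "carry_out", "kwargs": {"rows": [0,0,0.2,0,0,0,0,0,0,0,0,0,0,0,0,0,0,0,0,0,0,0,0,0,0,0,0,0,0,0]}}

```text
time_s: 12.7
position: [587.5, -95.3, 174.0]
ee_rot: [0.047, 0.486, 0.869, 0.082]
force: [0.6, 1.0, 4.8]
width: 0.012
grip_force: 2.5
```

{"fn": "carry_out", "kwargs": {"rows": [0,0,0.2,0,0,0,0,0,0,0,0,0,0,0,0,0,0,0,0,0,0,0,0,0,0,0,0,0,0,0]}}

```text
time_s: 13.2
position: [587.6, -95.3, 173.9]
ee_rot: [0.047, 0.486, 0.869, 0.082]
force: [-0.1, 1.0, 5.3]
width: 0.005
grip_force: 2.8
```

{"fn": "carry_out", "kwargs": {"rows": [0,0,0.3,0,0,0,0,0,0.2,0,0,0,0,0,0,0,0,0,0,0,0,0,0,0,0,0,0,0,0,0]}}

```text
time_s: 13.7
position: [587.9, -95.2, 173.8]
ee_rot: [0.048, 0.486, 0.869, 0.083]
force: [-0.1, -0.1, 7.2]
width: 0.006
grip_force: 3.5
```

Run:
```python
from h import *
for i in range(3):
  p,q,s=now();print(p,s["force"],s["wrist_torque"],s["grip_force"],s["time_s"])
for ph in (0,2.25): 
  P,Q=pose(PH+np.radians(ph),4,147.4); print(ph,P,delta(P,Q))
```

```text
[587.89024539 -95.23455608 173.82137372] [-0.06813528 -0.06957493  7.17720301] [ 0.14793076 -0.08686444  0.05461722] 3.4960538939049 13.7
[587.89024539 -95.23455608 173.82137372] [-0.06813528 -0.06957493  7.17720301] [ 0.14793076 -0.08686444  0.05461722] 3.4960538939049 13.7
[587.89024539 -95.23455608 173.82137372] [-0.06813528 -0.06957493  7.17720301] [ 0.14793076 -0.08686444  0.05461722] 3.4960538939049 13.7
0 [584.04248967 -96.50659727 173.83869483] (array([ 0.92782511, -3.86945456, -0.76816329]), array([ 0.00102184, -0.00300314,  0.02895643]))
2.25 [587.55471398 -94.34652963 173.83869483] (array([0.93234367, 0.17887517, 0.01453573]), array([ 0.00097214,  0.00443247, -0.00960308]))
```

The blank is home: pressing 0.5 mm further lowered the tip only 0.1 mm while the force rose to 7 N. The arm yields at about 4–5 N/mm, which keeps the pressing gentle. I'm starting the stroke along the arc.

{"fn": "carry_out", "kwargs": {"rows": [0.3,2.7,0.52,0,0.005,-0.026,0.3,2.7,0.52,0,0.005,-0.026,0.3,2.7,0.52,0,0.005,-0.026,0.1,2.7,0.52,0,0.005,-0.026,0.1,2.7,0.52,0,0.005,-0.026]}}

```text
time_s: 14.2
position: [597.5, -86.2, 171.9]
ee_rot: [0.04, 0.427, 0.899, 0.085]
force: [-1.0, 0.8, -0.3]
width: 0.008
grip_force: 0.0
```

{"fn": "carry_out", "kwargs": {"rows": [0.1,2.7,0.52,0,0.005,-0.026,0.1,2.7,0.52,0,0.005,-0.026,0.1,2.7,0.52,0,0.005,-0.026,0.1,2.7,0.52,0,0.005,-0.026,0.1,2.7,0.52,0,0.005,-0.026]}}

```text
time_s: 14.7
position: [607.7, -77.9, 173.1]
ee_rot: [0.036, 0.366, 0.926, 0.087]
force: [-2.1, -3.1, 5.2]
width: 0.006
grip_force: 2.5
```

```bash
cat > chk.py <<'E'
from h import *
p,q,s=now(); a=np.arctan2(p[1]-C[1],p[0]-C[0])
# s to each crown: trailing bottom edge ring angle
e=p+q.apply([0,-10,25]); b=np.arctan2(e[1]-C[1],e[0]-C[0])
print(p.round(1),s["force"].round(1),s["grip_force"],"edge past crown1 deg",np.degrees(b-PH).round(1),"edge r,z",np.hypot(*(e[:2]-C)).round(1),e[2].round(2))
P,Q=pose(b,0,148.5); print(delta(P,Q))
E
python3 chk.py
```

```text
[607.7 -77.9 173.1] [-2.1 -3.1  5.2] 2.522596774899739 edge past crown1 deg 14.3 edge r,z 105.4 146.71
(array([ 0.14049008,  0.2968757 , -1.77386145]), array([-0.00201079, -0.00665385,  0.04579215]))
```

{"fn": "carry_out", "kwargs": {"rows": [0.1,2.7,0.52,0,0.005,-0.026,0.1,2.7,0.52,0,0.005,-0.026,0.1,2.7,0.52,0,0.005,-0.026,0.1,2.7,0.52,0,0.005,-0.026,0.1,2.7,0.52,0,0.005,-0.026]}}

```text
time_s: 15.2
position: [616.8, -67.1, 174.1]
ee_rot: [0.03, 0.304, 0.948, 0.089]
force: [-5.3, -6.6, 9.2]
width: 0.004
grip_force: 5.0
```

```bash
python3 chk.py
```

```text
[616.8 -67.1 174.1] [-5.3 -6.6  9.2] 4.952295774710365 edge past crown1 deg 22.0 edge r,z 105.7 147.67
(array([ 0.38226247,  0.13132788, -0.8298728 ]), array([-0.00191643, -0.00503206,  0.04484224]))
```

{"fn": "carry_out", "kwargs": {"rows": [0,0.5,0.1,0,0.001,-0.005,0,0.5,0.1,0,0.001,-0.005,0,0,0,0,0,0,0,0,0,0,0,0,0,0,0,0,0,0]}}

```text
time_s: 15.7
position: [617.6, -66.1, 174.1]
ee_rot: [0.03, 0.3, 0.949, 0.089]
force: [-4.7, -4.9, 7.4]
width: 0.002
grip_force: 4.5
```

```bash
python3 chk.py
```

```text
[617.6 -66.1 174.1] [-4.7 -4.9  7.4] 4.547976885241951 edge past crown1 deg 22.6 edge r,z 105.7 147.7
(array([ 0.41207521,  0.13816684, -0.79451937]), array([-0.00141459, -0.00444293,  0.04234648]))
```

{"fn": "carry_out", "kwargs": {"rows": [0.1,2.7,0.52,0,0.005,-0.026,0.1,2.7,0.52,0,0.005,-0.026,0.1,2.7,0.52,0,0.005,-0.026,0.1,2.7,0.52,0,0.005,-0.026,0.1,2.7,0.52,0,0.005,-0.026]}}

```text
time_s: 16.2
position: [623.6, -52.6, 172.1]
ee_rot: [0.022, 0.236, 0.967, 0.092]
force: [-0.1, -0.9, 2.2]
width: 0.001
grip_force: 1.4
```

{"fn": "carry_out", "kwargs": {"rows": [0.2,2.7,0.52,0,0.005,-0.026,0.2,2.7,0.52,0,0.005,-0.026,0.1,2.7,0.52,0,0.005,-0.026,0.1,2.7,0.52,0,0.005,-0.026,0.1,2.7,0.52,0,0.005,-0.026]}}

```text
time_s: 16.7
position: [629.4, -41.6, 173.6]
ee_rot: [0.018, 0.172, 0.981, 0.092]
force: [-1.2, -4.3, 4.2]
width: 0.006
grip_force: 2.5
```

```bash
python3 chk.py
```

```text
[629.4 -41.6 173.6] [-1.2 -4.3  4.2] 2.531788049572432 edge past crown1 deg 37.5 edge r,z 105.1 147.19
(array([-0.27437784,  0.18588459, -1.31279577]), array([-0.00216038, -0.00639529,  0.04844213]))
```

{"fn": "carry_out", "kwargs": {"rows": [0.1,2.7,0.52,0,0.005,-0.026,0.1,2.7,0.52,0,0.005,-0.026,0.1,2.7,0.52,0,0.005,-0.026,0.1,2.7,0.52,0,0.005,-0.026,0.1,2.0,0.39,0,0.004,-0.019]}}

```text
time_s: 17.2
position: [633.1, -28.8, 174.1]
ee_rot: [0.012, 0.11, 0.99, 0.093]
force: [-1.7, -7.4, 8.7]
width: 0.004
grip_force: 4.5
```

{"fn": "carry_out", "kwargs": {"rows": [0,0.3,0.06,0,0,0,0,0,0,0,0,0,0,0,0,0,0,0,0,0,0,0,0,0,0,0,0,0,0,0]}}

```text
time_s: 17.7
position: [633.2, -28.4, 174.1]
ee_rot: [0.012, 0.11, 0.989, 0.093]
force: [-1.2, -6.3, 7.3]
width: 0.004
grip_force: 4.4
```

```bash
python3 chk.py
```

```text
[633.2 -28.4 174.1] [-1.2 -6.3  7.3] 4.35357215197655 edge past crown1 deg 45.0 edge r,z 105.0 147.71
(array([-0.33155113,  0.07934624, -0.80504506]), array([-0.00243875, -0.00493755,  0.04272885]))
```

{"fn": "carry_out", "kwargs": {"rows": [0.1,2.7,0.52,0,0.005,-0.026,0.1,2.7,0.52,0,0.005,-0.026,0.1,2.7,0.52,0,0.005,-0.026,0.1,2.7,0.52,0,0.005,-0.026,0.1,2.7,0.52,0,0.005,-0.026]}}

```text
time_s: 18.2
position: [633.8, -13.4, 172.1]
ee_rot: [0.004, 0.044, 0.995, 0.094]
force: [-0.3, -3.7, 3.5]
width: 0.006
grip_force: 2.3
```

{"fn": "carry_out", "kwargs": {"rows": [0,2.7,0.52,0,0.005,-0.026,0,2.7,0.52,0,0.005,-0.026,0.1,2.7,0.52,0,0.005,-0.026,0.1,2.7,0.52,0,0.005,-0.026,0.1,2.7,0.52,0,0.005,-0.026]}}

```text
time_s: 18.7
position: [635.2, -1.3, 173.8]
ee_rot: [-0.001, -0.022, 0.995, 0.093]
force: [0.2, -4.9, 4.2]
width: 0.005
grip_force: 2.5
```

```bash
python3 chk.py
```

```text
[635.2  -1.3 173.8] [ 0.2 -4.9  4.2] 2.539833217792875 edge past crown1 deg 59.9 edge r,z 104.7 147.33
(array([-0.59834797,  0.12324232, -1.18094763]), array([-0.00293156, -0.00652585,  0.04681721]))
```

{"fn": "carry_out", "kwargs": {"rows": [0,2.7,0.52,0,0.005,-0.026,0,2.7,0.52,0,0.005,-0.026,0,2.7,0.52,0,0.005,-0.026,0.1,2.7,0.52,0,0.005,-0.026,0.1,2.2,0.42,0,0.004,-0.021]}}

```text
time_s: 19.2
position: [634.1, 12.0, 174.2]
ee_rot: [-0.007, -0.085, 0.992, 0.093]
force: [0.9, -7.4, 8.0]
width: 0.009
grip_force: 4.3
```

{"fn": "carry_out", "kwargs": {"rows": [0,0.3,0.06,0,0,0,0,0,0,0,0,0,0,0,0,0,0,0,0,0,0,0,0,0,0,0,0,0,0,0]}}

```text
time_s: 19.7
position: [633.6, 13.9, 174.0]
ee_rot: [-0.007, -0.085, 0.992, 0.094]
force: [-0.8, -2.0, 8.5]
width: 0.005
grip_force: 3.5
```

```bash
python3 chk.py
```

```text
[633.6  13.9 174. ] [-0.8 -2.   8.5] 3.523171909955636 edge past crown1 deg 68.3 edge r,z 104.8 147.57
(array([-0.41084883,  0.14241695, -0.92254824]), array([-0.00093783, -0.00316526,  0.02805084]))
```

{"fn": "carry_out", "kwargs": {"rows": [0.1,2.7,0.52,0,0.005,-0.026,0.1,2.7,0.52,0,0.005,-0.026,0.1,2.7,0.52,0,0.005,-0.026,0.1,2.7,0.52,0,0.005,-0.026,0.1,2.7,0.52,0,0.005,-0.026]}}

```text
time_s: 20.2
position: [629.3, 26.5, 172.4]
ee_rot: [-0.014, -0.151, 0.984, 0.093]
force: [1.7, -3.9, 3.5]
width: 0.005
grip_force: 2.6
```

{"fn": "carry_out", "kwargs": {"rows": [0,2.7,0.52,0,0.005,-0.026,0,2.7,0.52,0,0.005,-0.026,0.1,2.7,0.52,0,0.005,-0.026,0.1,2.7,0.52,0,0.005,-0.026,0.1,2.7,0.52,0,0.005,-0.026]}}

```text
time_s: 20.7
position: [625.4, 38.5, 173.8]
ee_rot: [-0.019, -0.215, 0.972, 0.091]
force: [0.9, -3.6, 4.0]
width: 0.008
grip_force: 2.4
```

```bash
python3 chk.py
```

```text
[625.4  38.5 173.8] [ 0.9 -3.6  4. ] 2.4040235844214095 edge past crown1 deg 82.5 edge r,z 104.7 147.35
(array([-0.61541079,  0.10461707, -1.16809097]), array([-0.00349499, -0.00666189,  0.04441753]))
```

{"fn": "carry_out", "kwargs": {"rows": [0,2.7,0.52,0,0.005,-0.026,0,2.7,0.52,0,0.005,-0.026,0,2.7,0.52,0,0.005,-0.026,0.1,2.7,0.52,0,0.005,-0.026,0.1,2.2,0.42,0,0.004,-0.021]}}

```text
time_s: 21.2
position: [619.2, 50.3, 174.2]
ee_rot: [-0.025, -0.277, 0.956, 0.089]
force: [-0.7, -0.2, 6.0]
width: 0.003
grip_force: 2.5
```

{"fn": "carry_out", "kwargs": {"rows": [0,0.2,0.1,0,0,0,0,0,0,0,0,0,0,0,0,0,0,0,0,0,0,0,0,0,0,0,0,0,0,0]}}

```text
time_s: 21.7
position: [618.3, 51.6, 173.8]
ee_rot: [-0.026, -0.276, 0.956, 0.091]
force: [0.7, -1.9, 8.8]
width: 0.004
grip_force: 3.7
```

```bash
python3 chk.py
```

```text
[618.3  51.6 173.8] [ 0.7 -1.9  8.8] 3.689792421500897 edge past crown1 deg 90.7 edge r,z 104.9 147.4
(array([-0.31415883,  0.16216595, -1.09588475]), array([-0.00149565, -0.0043137 ,  0.02898591]))
```

{"fn": "carry_out", "kwargs": {"rows": [0,0,0.3,0,0,0,0,0,0,0,0,0,0,0,0,0,0,0,0,0,0,0,0,0,0,0,0,0,0,0]}}

```text
time_s: 22.2
position: [618.4, 51.7, 173.8]
ee_rot: [-0.025, -0.276, 0.956, 0.091]
force: [0.4, -2.9, 8.7]
width: 0.003
grip_force: 4.2
```

```bash
python3 chk.py
cat > caps.py <<'E'
from h import *
import sys
def zc(n,dep):
    uv,X=cloud(n,dep); out=[]
    cs=T if n=="top" else S
    for c in cs:
        m=(np.hypot(*(X[:,:2]-c).T)<7)&(X[:,2]>130)&(X[:,2]<165); out.append((m.sum(),round(float(np.median(X[m,2])),1) if m.any() else None))
    return out
for n in("top","side"):
    print(n,"before",zc(n,np.load(n+"0.npy")))
    D=[];
    for i in range(4): im,d=r.capture(n); D.append(d)
    print(n,"now",zc(n,np.median(D,0)))
    c=im[90:240,190:340] if n=="top" else im[110:290,200:360]
    cv2.imwrite(f"pics/{n}_{sys.argv[1]}.png",cv2.resize(c,None,fx=3.3,fy=3.3,interpolation=cv2.INTER_CUBIC))
E
python3 caps.py a
```

```text
[618.4  51.7 173.8] [ 0.4 -2.9  8.7] 4.157891482464038 edge past crown1 deg 90.7 edge r,z 104.9 147.33
(array([-0.25232838,  0.17222525, -1.1630019 ]), array([-0.00166134, -0.00414748,  0.0292117 ]))
top before [(np.int64(14), 151.1), (np.int64(14), 151.9), (np.int64(15), 152.5), (np.int64(16), 150.2), (np.int64(14), 150.7)]
top now [(np.int64(15), 146.6), (np.int64(0), None), (np.int64(12), 147.5), (np.int64(0), None), (np.int64(0), None)]
side before [(np.int64(21), 152.1), (np.int64(22), 152.4), (np.int64(27), 150.4), (np.int64(29), 149.5), (np.int64(19), 151.6)]
side now [(np.int64(18), 148.3), (np.int64(19), 147.9), (np.int64(27), 146.5), (np.int64(27), 144.5), (np.int64(28), 147.9)]
```

All the caps I can see are 4–5 mm lower than at the start, and cap 5 is against its stop. Lifting off straight up.

{"fn": "carry_out", "kwargs": {"rows": [0,0.4,-2,0,0,0,0,0.8,-4,0,0,0,0,1.6,-8,0,0,0,0,2,-10,0,0,0,0,2,-10,0,0,0]}}

```text
time_s: 23.1
position: [617.5, 51.6, 207.7]
ee_rot: [-0.026, -0.276, 0.957, 0.091]
force: [1.3, -0.6, 0.2]
width: 0.003
grip_force: 0.0
```

{"fn": "carry_out", "kwargs": {"rows": [0,3,-15,0,0,0,0,3,-15,0,0,0,20,2,-10,0,0,0,30,0,0,0,0,0,40,0,0,0,0,0]}}

```text
time_s: 23.6
position: [541.6, 3.6, 249.7]
ee_rot: [-0.025, -0.276, 0.957, 0.09]
force: [-0.1, -0.9, -0.9]
width: 0.007
grip_force: 0.0
```

{"fn": "carry_out", "kwargs": {"rows": [45,0,0,0,0,0,45,0,0,0,0,0,40,0,0,0,0,0,20,0,0,0,0,0,0,0,0,0,0,0]}}

```text
time_s: 24.1
position: [413.3, -77.3, 249.3]
ee_rot: [-0.026, -0.274, 0.957, 0.09]
force: [-0.3, 0.0, 0.2]
width: 0.009
grip_force: 0.0
```

```bash
python3 chk.py|head -1; python3 caps.py b
```

```text
[413.3 -77.3 249.3] [-0.3  0.   0.2] 0.0 edge past crown1 deg -86.5 edge r,z 137.5 222.85
top before [(np.int64(14), 151.1), (np.int64(14), 151.9), (np.int64(15), 152.5), (np.int64(16), 150.2), (np.int64(14), 150.7)]
top now [(np.int64(14), 146.4), (np.int64(13), 146.9), (np.int64(14), 146.2), (np.int64(15), 146.6), (np.int64(13), 146.5)]
side before [(np.int64(21), 152.1), (np.int64(22), 152.4), (np.int64(27), 150.4), (np.int64(29), 149.5), (np.int64(19), 151.6)]
side now [(np.int64(20), 147.1), (np.int64(18), 148.0), (np.int64(23), 146.7), (np.int64(26), 145.4), (np.int64(14), 147.8)]
```

View pics/side_b.png

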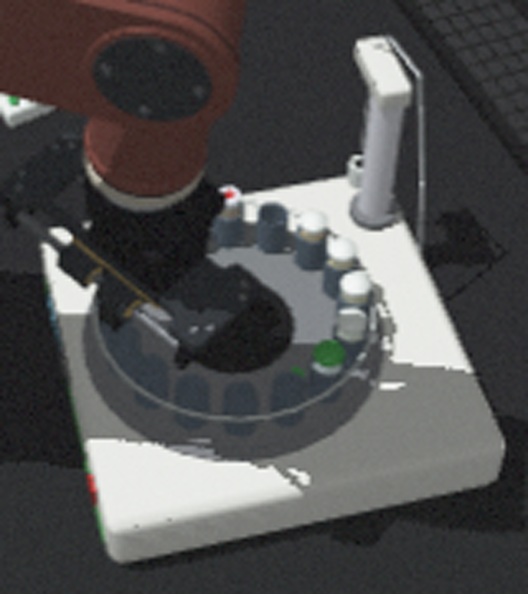

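The side view shows all five vials standing in their cups, from the green cap at (328,353) to white cap 5 at (312,222). In the top view all five caps read the same height, 146–147 mm, and the gripper is clear of everything. Handing in.

```bash
python3 -c "
from station import r
print(r.sign_off())"
```

```text
the job is handed in; nothing more can be done
None
```

I pressed all five snap caps home in one stroke from the green-capped blank to the fifth white cap, at about 9 N or less at each reading, and handed the job in at about 24.5 s with the arm clear; after the blank I slid about 6 mm on and 3 mm back to confirm it was home, and contact was briefly lost there and between the blank and cap 2, with the finger staying down in the row.

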